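# Set the purified-water feed valve two turns open and hold it

### The job

Set the feed valve on the lab's water line by counting turns from its seat: turn the blue wheel clockwise (seen from above) until the valve is fully closed against its stop, then back it off exactly two full turns. Finish with the wheel standing still there and its yellow crank handle still gripped between the fingers, so that it cannot creep while the line comes up to pressure: do not let go. Leave the bottles and the beaker around it where they are.

Things in the scene. Friction and masses are not known exactly. Their poses are not given: they have to be found in the camera images.
- valve_set: Fixed pipe bridge on the bench: 35 mm copper pipe, up through two steel rosettes 300 mm apart, level at 85 mm height, with a bronze valve in its middle, upright stem, blue handwheel on top, and a round pressure gauge (50 mm, top 165 mm high) on the pipe at +y 105 mm. Origin on the bench top right under the stem; y along the pipe, z up.
- handwheel (a joint): Opening of the valve in rad about the upright stem: 0 = closed against the hard stop; grows counter-clockwise seen from above, 6.28 per turn, to 18.85 (three turns). Starts 0.4 to 1.2 turns open. Stays where it is left; takes about 5 N at the handle. The stem end rises 3 mm a turn through the hub (at most 11 mm above the hub nut); the wheel keeps its height.
- wheel_hub (a point): Centre of the blue handwheel on its turning axis, in the plane of the rim, 187 mm above the bench. The wheel is 125 mm across with a 12 mm round rim and three spokes; the rim's top is at 193 mm, the hub nut's top at 197 mm.
- crank_handle: The yellow upright revolving handle on the wheel's rim, 64 mm long, 23 mm thick in its middle, narrower at both ends; it spins freely on its own axis, so the fingers can keep their direction while it is carried round. Origin at its foot, 56.5 mm from the wheel's axis and 195 mm above the bench; top 259 mm above the bench.
- handle_grip (a point): The place to grip on the yellow handle's axis, 36 mm above its foot, 231 mm above the bench, 56.5 mm from the wheel's axis.
- wash_bottle: White plastic wash bottle with red cap and spout, 64 mm across, 153 mm tall, standing loose on the bench; origin at the centre of its underside.
- reagent_bottle: Amber glass bottle with white cap, 60 mm across, 125 mm tall, standing loose on the bench; origin at the centre of its underside.
- beaker: Empty glass beaker, 66 mm across, 85 mm tall, standing loose on the bench; origin at the centre of its underside.

How it is judged:
By the outcome, as a careful person would: the job done as asked, in the order asked, and still so for the second after the job is handed in, while the arm keeps its last pose, push and grip.
It also fails if it takes over 67 s, if anything falls off the work surface, if the arm or the gripper's body presses on something with over 40 N, if the wrist force passes 120 N, or if a joint passes its speed limit or range.

### The arm

A 6-joint arm with a two-finger parallel gripper is mounted at the origin on the work surface. World frame = base frame: x ahead of the robot, y to its left, z up, the work surface at z = 0. Lengths are in m, angles in rad, forces in N, time in s.
With the tool pointing down it reaches from about 0.275 to 0.975 m from the base axis. Payload 8.4 kg.
Tool frame: the origin (TCP) lies between the finger pads, 19 mm behind the fingertips; this is the grasp point; z points along the fingers, y is the direction in which the jaws open and shut (so a half turn about z gives the same grasp; the last joint's range is limited). The gripper opens to 92 mm and grips with 3 to 60 N. Pads are 20 mm wide; open, the fingers measure 128 mm over their backs; the gripper's body (75 mm by 189 mm) begins 69 mm behind the grasp point.
Start: joints at [-0.002, 0.353, 1.633, -0, 1.155, -0.002], TCP at [0.625, -0, 0.233] pointing down, gripper open.
Joint ranges: [-2.63, 2.63], [-0.92, 2.1], [0.06, 2.66], [-1.3, 4.44], [0, 2.69], [-3.02, 3.02]. Speed limits (rad/s): [2.22, 2.22, 2.79, 3.14, 3.14, 3.14].

### API

Orientations are given as a unit quaternion [w, x, y, z].
In Python, from station import readout, optics, env, spot_in, cut_out, spot_point gives the robot as it stands. The module is installed in compiled form; this text tells all that it offers.
- The arm moves only by the tool arm_command, never from a script. Its argument "motion" is a list of rows, each a list of 2 entries, a list of its own where there are three numbers: the shift along the tool's x, y, z in cm, then the turn about the tool's z in rad. In form: [[[dx, dy, dz], roll], ...]. A call has exactly 10 rows; each row is the pose to reach, as a shift and turn from the pose commanded when the call began, along the tool's axes at that moment; what a row does not reach only later rows make up. A row lasts 1/10 s, in which the tool goes at most 50 mm and 8.59 degrees, less where a joint would pass 70% of its speed; a pose out of reach is approached as far as the arm can. A call with a gripper value outside its range is refused whole. "claw" is the opening, from -1 (shut) to 1 (fully open), so that 0 is half open, set as the call begins (left out, the last holds). The fingers move at their own pace and stop on an object; "force" is the grip in N (left out, the last holds). Time passes only in rows, so rows that repeat a pose let the fingers close, or fill a call up. It gives the time, the measured TCP pose, the force and the opening at its end, in the units of the state.
- readout.read_state(): the state, without advancing time (a new reading comes with each control period).
- optics.grab_frame(name): name is "scene" or "side" or "wrist"; returns the picture (420x560x3 uint8, red, green, blue); there is no depth.
- optics.camera_info(name): a dict with "camera_matrix" (3x3 intrinsics, pixels), "R" (3x3) and "t" (3): a world point X has camera coordinates R X + t; the wrist camera has in their place "T_tool_cam" (4x4, takes a point from camera to tool coordinates, whose origin is the TCP and whose axes are the flange's). Camera axes: x right, y down, z forward; pixel columns grow to the right and rows downward; lengths in m; the calibration is good to about 2 mm. A picture is of the moment at which its call begins: read the wrist's pose just before it. camera_info takes no time and is no camera call.
- env.sign_off(): hands the job in, once; it reports no verdict.
Trained networks look in the newest picture that a camera, given by its name, has taken for a name from the list of things; names that differ only in an ending like _2 or _b are one class to them, and where a whole thing is asked for, a point or a joint stands for the part that bears it (a point fixed in the world has none). Each returns a list of dicts, best first, with "score" (0 to 1); they miss things now and then, are a little off and sometimes report something else, mostly with a low value. They report only what shows in the picture. A call takes as long as a camera call.
- spot_in(camera, thing): "extent" ([centre column, centre row, width, height] in pixels, round what is visible of it).
- cut_out(camera, thing): "pixels" (420x560 bool, what is visible of it) and "extent" ([centre column, centre row, width, height] in pixels, round what is visible of it).
- spot_point(camera, thing): "pixel" ([row, column] in pixels: a listed point, or the origin of a listed thing).
The state is a dict: "t": time; "joints": joint angles; "joint_velocities": joint speeds; "joint_torque": joint torques, N m; "eef_pos": TCP position; "tool_rot": TCP orientation; "ft_force": force on the tool from outside, world axes, zero at the start; "torque": the same for the moment, N m; "width": finger opening in m.
Only numpy, scipy, OpenCV 4.12 (cv2) and the standard library are available. Lean on these libraries where they do the work, as an engineer would, in place of code of your own. Each camera call takes 0.05 s, during which the arm holds its last target. There are 200 camera calls.

## Working session

There is one attempt and no reset: what is moved stays moved. The work goes in short steps, Python scripts to look and compute and a tool call to move; the robot and the scene stay as the last step left them, time stands still between calls to the robot, and variables do not carry over. Pictures are saved under pics/ and viewed, about 8 in all and at most 12, crops included, and the job is handed in when it is done.

Besides the shell and the picture viewer there is one more tool, called after ">>>" as name(argument=value, ...) on one line, values as JSON. arm_command: Moves the arm, as the interface text tells. Its arguments: {"type":"object","properties":{"motion":{"type":"array"},"claw":{"type":"number"},"force":{"type":"number"}},"required":["motion"]}

```bash
mkdir -p pics; cat > h.py <<'E'
import numpy as np, cv2
from station import readout, optics, env, spot_in, cut_out, spot_point
def ray(cam,px):  # px=[row,col]
    c=optics.camera_info(cam);K=np.array(c["camera_matrix"]);R=np.array(c["R"]);t=np.array(c["t"])
    d=R.T@np.linalg.solve(K,[px[1],px[0],1.]);return -R.T@t,d
def at_z(cam,px,z):
    o,d=ray(cam,px);return o+d*(z-o[2])/d[2]
def tri(pa,pb):
    o1,d1=ray("scene",pa);o2,d2=ray("side",pb)
    s=np.linalg.lstsq(np.c_[d1,-d2],o2-o1,rcond=None)[0]
    return (o1+d1*s[0]+o2+d2*s[1])/2,np.linalg.norm(o1+d1*s[0]-o2-d2*s[1])
def save(cam,name):
    im=optics.grab_frame(cam);cv2.imwrite(f"pics/{name}.png",im[:,:,::-1]);return im
E
python3 - <<'E'
from h import *
a=save("scene","a");b=save("side","b")
cv2.imwrite("pics/ab.png",cv2.resize(np.hstack([a,b])[:,:,::-1],(800,300)))
np.set_printoptions(precision=4,suppress=True)
H=dict(wheel_hub=.187,handle_grip=.231,crank_handle=.195,valve_set=0,wash_bottle=0,reagent_bottle=0,beaker=0)
for n,z in H.items():
    p={}
    for c in("scene","side"):
        r=spot_point(c,n)
        if r: p[c]=r[0]["pixel"];print(n,c,np.array(p[c]),round(r[0]["score"],2),at_z(c,p[c],z))
    if len(p)==2: print("   tri",*tri(p["scene"],p["side"]))
s=readout.read_state();print(s["t"],s["eef_pos"],s["tool_rot"],s["width"])
E
```

```text
wheel_hub scene [181.5 303. ] 0.96 [0.5224 0.0679 0.187 ]
wheel_hub side [206.7 303.9] 0.81 [0.5288 0.0735 0.187 ]
   tri [0.5268 0.072  0.1896] 0.006990518349105124
handle_grip scene [233.3 298.4] 0.7 [0.6263 0.1471 0.231 ]
handle_grip side [167.9 322.4] 0.74 [0.5115 0.023  0.231 ]
   tri [0.5575 0.0994 0.2281] 0.14367685089076165
crank_handle scene [160.7 290.1] 0.67 [0.5081 0.0237 0.195 ]
crank_handle side [185.  322.6] 0.82 [0.5092 0.0217 0.195 ]
   tri [0.509  0.0244 0.197 ] 0.00046970750542508924
valve_set scene [234. 298.] 0.71 [0.5274 0.0682 0.    ]
valve_set side [282.4 297.6] 0.95 [0.5333 0.0785 0.    ]
   tri [ 0.5311  0.0726 -0.0003] 0.010472819092857797
wash_bottle scene [182.6 323.1] 0.9 [0.3916 0.0225 0.    ]
wash_bottle side [274.7 385.6] 0.85 [0.3766 0.0171 0.    ]
   tri [ 0.3793  0.0129 -0.0122] 0.01176366738272913
reagent_bottle scene [241.  234.3] 0.79 [ 0.6297 -0.018   0.    ]
reagent_bottle side [237.2 262.4] 0.55 [ 0.6308 -0.0165  0.    ]
   tri [ 0.6304 -0.0171  0.0003] 0.0016524808412721479
beaker scene [238.3 367.3] 0.62 [0.4372 0.1807 0.    ]
beaker side [339.6 337.1] 0.76 [0.441  0.1786 0.    ]
   tri [0.4407 0.1823 0.0062] 0.0005566080806808704
0.8 [ 0.625  -0.      0.2333] [ 0.      0.7071  0.7071 -0.    ] 0.09189069472599738
```

View pics/ab.png

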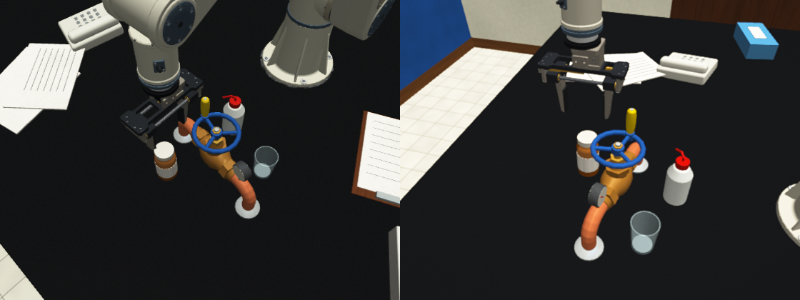

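The picture shows the valve mid-scene. In the side view the yellow handle is at about col 322, row 168, behind and left of the wheel. The hub is near (0.526, 0.071) and the handle foot near (0.509, 0.023), about 51 mm apart where 56.5 is expected. I'll rise, go above the handle and look from there.

>>> arm_command(motion=[[[0,0,-3],0],[[0,0,-6],0],[[0,0,-8],0],[[0.5,-3,-8],0],[[1,-6,-8],0],[[1.5,-9,-8],0],[[2,-11,-8],0],[[2.2,-11.6,-8],0],[[2.2,-11.6,-8],0],[[2.2,-11.6,-8],0]], claw=1, force=25)

```text
t: 1.8
eef_pos: [0.51, 0.0219, 0.3135]
tool_rot: [0.0, 0.707, 0.707, 0.0]
ft_force: [0.0, -0.9, 0.1]
width: 0.0914
```

```bash
cat >> h.py <<'E'
from scipy.spatial.transform import Rotation as Ro
def wray(px,s):
    c=optics.camera_info("wrist");K=np.array(c["camera_matrix"]);T=np.array(c["T_tool_cam"])
    R=Ro.from_quat(np.array(s["tool_rot"])[[1,2,3,0]]).as_matrix()
    d=R@T[:3,:3]@np.linalg.solve(K,[px[1],px[0],1.]);return R@T[:3,3]+s["eef_pos"],d
E
python3 - <<'E'
from h import *
np.set_printoptions(precision=4,suppress=True)
s=readout.read_state();a=save("wrist","c")
b=optics.grab_frame("side")
cv2.imwrite("pics/cc.png",cv2.resize(np.hstack([a,b])[:,:,::-1],(800,300)))
for n,z in dict(wheel_hub=.187,handle_grip=.231,crank_handle=.195).items():
    for r in spot_point("wrist",n)[:1]:
        o,d=wray(r["pixel"],s);print(n,r["score"],r["pixel"],o+d*(z-o[2])/d[2])
for r in cut_out("wrist","crank_handle")[:1]: print(r["score"],r["extent"])
print(s["t"],s["eef_pos"],s["tool_rot"],s["ft_force"])
E
```

```text
wheel_hub 0.97 [149.1, 293.6] [0.5272 0.0735 0.187 ]
handle_grip 0.92 [229.1, 274.6] [0.511  0.0179 0.231 ]
crank_handle 0.98 [214.5, 274.8] [0.5113 0.0179 0.195 ]
0.97 [276.4, 227.2, 30.5, 44.3]
1.8 [0.51   0.0219 0.3135] [0.0004 0.7071 0.7072 0.0003] [ 0.0134 -0.9383  0.0975]
```

View pics/cc.png

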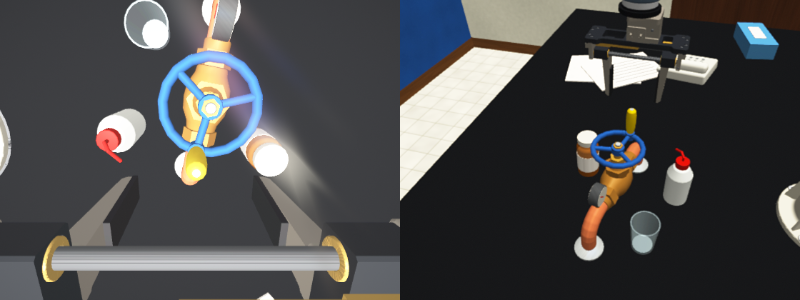

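The wrist view has the handle between the fingers (col 276, row 228) and the hub at col 294, row 149. They measure 57 mm apart, as they should. I'll descend and grip.

>>> arm_command(motion=[[[-0.4,0.1,0],0],[[-0.4,0.1,1.5],0],[[-0.4,0.1,3],0],[[-0.4,0.1,4.5],0],[[-0.4,0.1,6],0],[[-0.4,0.1,7],0],[[-0.4,0.1,8],0],[[-0.4,0.1,8.1],0],[[-0.4,0.1,8.1],0],[[-0.4,0.1,8.1],0]])

```text
t: 3.1
eef_pos: [0.5104, 0.018, 0.2329]
tool_rot: [0.0, 0.707, 0.707, 0.0]
ft_force: [-0.3, -0.2, 0.4]
width: 0.0918
```

>>> arm_command(motion=[[[0,0,0],0],[[0,0,0],0],[[0,0,0],0],[[0,0,0],0],[[0,0,0],0],[[0,0,0],0],[[0,0,0],0],[[0,0,0],0],[[0,0,0],0],[[0,0,0],0]], claw=-1, force=30)

```text
t: 4.1
eef_pos: [0.5103, 0.0181, 0.2323]
tool_rot: [0.0, 0.707, 0.707, 0.0]
ft_force: [1.7, 0.4, -1.9]
width: 0.0215
```

```bash
cat > g.py <<'E'
import numpy as np,sys,json
def rows(a,b,n=10,r=5.65):
    A=np.radians(a);T=np.radians(np.linspace(a,b,n+1)[1:])
    return json.dumps([[[round(r*(np.sin(t)-np.sin(A)),2),round(r*(np.cos(t)-np.cos(A)),2),0],0] for t in T])
v=list(map(float,sys.argv[1:]))
for a,b in zip(v,v[1:]): print(a,b,rows(a,b))
E
python3 g.py -107 -167 -227 -237 -247 -257 -267
```

```text
-107.0 -167.0 [[[0.2, -0.56, 0], 0], [[0.46, -1.09, 0], 0], [[0.77, -1.59, 0], 0], [[1.14, -2.05, 0], 0], [[1.55, -2.48, 0], 0], [[2.0, -2.86, 0], 0], [[2.49, -3.19, 0], 0], [[3.02, -3.47, 0], 0], [[3.56, -3.69, 0], 0], [[4.13, -3.85, 0], 0]]
-167.0 -227.0 [[[0.58, -0.1, 0], 0], [[1.17, -0.14, 0], 0], [[1.76, -0.12, 0], 0], [[2.35, -0.04, 0], 0], [[2.92, 0.1, 0], 0], [[3.48, 0.3, 0], 0], [[4.01, 0.56, 0], 0], [[4.51, 0.88, 0], 0], [[4.98, 1.24, 0], 0], [[5.4, 1.65, 0], 0]]
-227.0 -237.0 [[[0.07, 0.07, 0], 0], [[0.13, 0.15, 0], 0], [[0.2, 0.22, 0], 0], [[0.26, 0.3, 0], 0], [[0.32, 0.37, 0], 0], [[0.38, 0.45, 0], 0], [[0.44, 0.53, 0], 0], [[0.5, 0.61, 0], 0], [[0.55, 0.69, 0], 0], [[0.61, 0.78, 0], 0]]
-237.0 -247.0 [[[0.05, 0.08, 0], 0], [[0.1, 0.17, 0], 0], [[0.15, 0.25, 0], 0], [[0.2, 0.34, 0], 0], [[0.25, 0.42, 0], 0], [[0.3, 0.51, 0], 0], [[0.34, 0.6, 0], 0], [[0.38, 0.69, 0], 0], [[0.42, 0.78, 0], 0], [[0.46, 0.87, 0], 0]]
-247.0 -257.0 [[[0.04, 0.09, 0], 0], [[0.07, 0.18, 0], 0], [[0.11, 0.28, 0], 0], [[0.14, 0.37, 0], 0], [[0.17, 0.46, 0], 0], [[0.2, 0.56, 0], 0], [[0.23, 0.65, 0], 0], [[0.26, 0.75, 0], 0], [[0.28, 0.84, 0], 0], [[0.3, 0.94, 0], 0]]
-257.0 -267.0 [[[0.02, 0.1, 0], 0], [[0.04, 0.19, 0], 0], [[0.06, 0.29, 0], 0], [[0.08, 0.39, 0], 0], [[0.09, 0.48, 0], 0], [[0.1, 0.58, 0], 0], [[0.11, 0.68, 0], 0], [[0.12, 0.78, 0], 0], [[0.13, 0.88, 0], 0], [[0.14, 0.98, 0], 0]]
```

>>> arm_command(motion=[[[0.2,-0.56,0],0],[[0.46,-1.09,0],0],[[0.77,-1.59,0],0],[[1.14,-2.05,0],0],[[1.55,-2.48,0],0],[[2.0,-2.86,0],0],[[2.49,-3.19,0],0],[[3.02,-3.47,0],0],[[3.56,-3.69,0],0],[[4.13,-3.85,0],0]])

```text
t: 5.1
eef_pos: [0.4723, 0.059, 0.2323]
tool_rot: [0.001, 0.707, 0.707, 0.0]
ft_force: [6.2, -3.7, -4.2]
width: 0.0213
```

>>> arm_command(motion=[[[0.58,-0.1,0],0],[[1.17,-0.14,0],0],[[1.76,-0.12,0],0],[[2.35,-0.04,0],0],[[2.92,0.1,0],0],[[3.48,0.3,0],0],[[4.01,0.56,0],0],[[4.51,0.88,0],0],[[4.98,1.24,0],0],[[5.4,1.65,0],0]])

```text
t: 6.1
eef_pos: [0.4876, 0.1123, 0.2323]
tool_rot: [0.001, 0.707, 0.707, -0.001]
ft_force: [-1.3, -6.7, 3.6]
width: 0.0214
```

```bash
python3 - <<'E'
from h import *
s=readout.read_state();a=save("wrist","d")
cv2.imwrite("pics/d2.png",cv2.resize(a[:,:,::-1],(560,420)))
for n,z in dict(wheel_hub=.187,handle_grip=.231,crank_handle=.195).items():
    for r in spot_point("wrist",n)[:1]:
        o,d=wray(r["pixel"],s);print(n,r["score"],r["pixel"],o+d*(z-o[2])/d[2])
print(s["t"],s["eef_pos"],s["ft_force"],s["torque"],s["width"])
E
```

```text
wheel_hub 0.68 [294.9, 330.8] [0.52724797 0.07389705 0.187     ]
handle_grip 0.94 [278.0, 272.3] [0.48708919 0.11166451 0.231     ]
crank_handle 0.57 [249.3, 274.4] [0.48825444 0.11176809 0.195     ]
6.1 [0.48763146 0.11232688 0.23227411] [-1.30965311 -6.68108869  3.60468502] [-1.05678062  0.08707528 -0.00366926] 0.02144370355389529
```

View pics/d2.png

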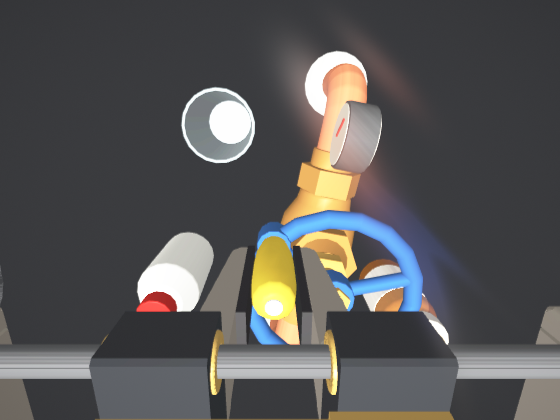

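The wrist view has the yellow handle firmly between the fingers at col 272, row 278. The bottles and beaker are untouched. From here I go in small steps, watching the force for the stop.

>>> arm_command(motion=[[[0.07,0.07,0],0],[[0.13,0.15,0],0],[[0.2,0.22,0],0],[[0.26,0.3,0],0],[[0.32,0.37,0],0],[[0.38,0.45,0],0],[[0.44,0.53,0],0],[[0.5,0.61,0],0],[[0.55,0.69,0],0],[[0.61,0.78,0],0]])

```text
t: 7.3
eef_pos: [0.495, 0.1185, 0.2323]
tool_rot: [0.0, 0.707, 0.707, -0.001]
ft_force: [0.3, -6.3, 2.4]
width: 0.0217
```

>>> arm_command(motion=[[[0.05,0.08,0],0],[[0.1,0.17,0],0],[[0.15,0.25,0],0],[[0.2,0.34,0],0],[[0.25,0.42,0],0],[[0.3,0.51,0],0],[[0.34,0.6,0],0],[[0.38,0.69,0],0],[[0.42,0.78,0],0],[[0.46,0.87,0],0]])

```text
t: 8.3
eef_pos: [0.5034, 0.1233, 0.2322]
tool_rot: [-0.0, 0.707, 0.707, -0.001]
ft_force: [-2.2, -4.8, 2.9]
width: 0.0215
```

```bash
python3 g.py -257 -269 -281 -293 -305 -317 -329 -341 -353 -365 -377 -389 -401 -413 -425 -437 -449 -461 -473 -485 -497 -509 -521 -533 -545
```

```text
-257.0 -269.0 [[[0.03, 0.12, 0], 0], [[0.05, 0.23, 0], 0], [[0.07, 0.35, 0], 0], [[0.09, 0.47, 0], 0], [[0.1, 0.58, 0], 0], [[0.12, 0.7, 0], 0], [[0.13, 0.82, 0], 0], [[0.13, 0.94, 0], 0], [[0.14, 1.05, 0], 0], [[0.14, 1.17, 0], 0]]
-269.0 -281.0 [[[0.0, 0.12, 0], 0], [[-0.0, 0.24, 0], 0], [[-0.0, 0.35, 0], 0], [[-0.01, 0.47, 0], 0], [[-0.02, 0.59, 0], 0], [[-0.03, 0.71, 0], 0], [[-0.05, 0.83, 0], 0], [[-0.06, 0.94, 0], 0], [[-0.08, 1.06, 0], 0], [[-0.1, 1.18, 0], 0]]
-281.0 -293.0 [[[-0.02, 0.12, 0], 0], [[-0.05, 0.23, 0], 0], [[-0.08, 0.35, 0], 0], [[-0.11, 0.46, 0], 0], [[-0.14, 0.57, 0], 0], [[-0.18, 0.69, 0], 0], [[-0.22, 0.8, 0], 0], [[-0.26, 0.91, 0], 0], [[-0.3, 1.02, 0], 0], [[-0.35, 1.13, 0], 0]]
-293.0 -305.0 [[[-0.05, 0.11, 0], 0], [[-0.1, 0.22, 0], 0], [[-0.15, 0.32, 0], 0], [[-0.2, 0.43, 0], 0], [[-0.26, 0.53, 0], 0], [[-0.32, 0.63, 0], 0], [[-0.38, 0.74, 0], 0], [[-0.44, 0.84, 0], 0], [[-0.51, 0.94, 0], 0], [[-0.57, 1.03, 0], 0]]
-305.0 -317.0 [[[-0.07, 0.1, 0], 0], [[-0.14, 0.19, 0], 0], [[-0.21, 0.28, 0], 0], [[-0.29, 0.38, 0], 0], [[-0.36, 0.47, 0], 0], [[-0.44, 0.5
[... 4091 characters left out ...]
], 0], [[0.21, -0.12, 0], 0], [[0.31, -0.17, 0], 0], [[0.42, -0.23, 0], 0], [[0.52, -0.28, 0], 0], [[0.63, -0.33, 0], 0], [[0.74, -0.37, 0], 0], [[0.85, -0.42, 0], 0], [[0.96, -0.46, 0], 0], [[1.07, -0.5, 0], 0]]
-521.0 -533.0 [[[0.11, -0.04, 0], 0], [[0.23, -0.07, 0], 0], [[0.34, -0.1, 0], 0], [[0.45, -0.14, 0], 0], [[0.57, -0.16, 0], 0], [[0.68, -0.19, 0], 0], [[0.8, -0.21, 0], 0], [[0.92, -0.23, 0], 0], [[1.03, -0.25, 0], 0], [[1.15, -0.27, 0], 0]]
-533.0 -545.0 [[[0.12, -0.01, 0], 0], [[0.24, -0.02, 0], 0], [[0.35, -0.03, 0], 0], [[0.47, -0.04, 0], 0], [[0.59, -0.04, 0], 0], [[0.71, -0.04, 0], 0], [[0.83, -0.04, 0], 0], [[0.94, -0.04, 0], 0], [[1.06, -0.03, 0], 0], [[1.18, -0.02, 0], 0]]
```

>>> arm_command(motion=[[[0.04,0.09,0],0],[[0.07,0.18,0],0],[[0.11,0.28,0],0],[[0.14,0.37,0],0],[[0.17,0.46,0],0],[[0.2,0.56,0],0],[[0.23,0.65,0],0],[[0.26,0.75,0],0],[[0.28,0.84,0],0],[[0.3,0.94,0],0]])

```text
t: 9.3
eef_pos: [0.5125, 0.1266, 0.2322]
tool_rot: [-0.001, 0.707, 0.707, -0.001]
ft_force: [-4.1, -3.8, 4.7]
width: 0.0216
```

>>> arm_command(motion=[[[0.03,0.12,0],0],[[0.05,0.23,0],0],[[0.07,0.35,0],0],[[0.09,0.47,0],0],[[0.1,0.58,0],0],[[0.12,0.7,0],0],[[0.13,0.82,0],0],[[0.13,0.94,0],0],[[0.14,1.05,0],0],[[0.14,1.17,0],0]])

```text
t: 10.3
eef_pos: [0.5256, 0.1285, 0.2323]
tool_rot: [-0.0, 0.707, 0.707, -0.0]
ft_force: [-4.9, -1.4, 4.2]
width: 0.0212
```

>>> arm_command(motion=[[[0.0,0.12,0],0],[[0,0.24,0],0],[[0,0.35,0],0],[[-0.01,0.47,0],0],[[-0.02,0.59,0],0],[[-0.03,0.71,0],0],[[-0.05,0.83,0],0],[[-0.06,0.94,0],0],[[-0.08,1.06,0],0],[[-0.1,1.18,0],0]])

```text
t: 11.3
eef_pos: [0.5375, 0.1275, 0.2323]
tool_rot: [-0.0, 0.707, 0.707, 0.0]
ft_force: [-4.0, 1.2, 3.3]
width: 0.0214
```

>>> arm_command(motion=[[[-0.02,0.12,0],0],[[-0.05,0.23,0],0],[[-0.08,0.35,0],0],[[-0.11,0.46,0],0],[[-0.14,0.57,0],0],[[-0.18,0.69,0],0],[[-0.22,0.8,0],0],[[-0.26,0.91,0],0],[[-0.3,1.02,0],0],[[-0.35,1.13,0],0]])

```text
t: 12.3
eef_pos: [0.5489, 0.1241, 0.2323]
tool_rot: [-0.0, 0.707, 0.707, 0.0]
ft_force: [-2.9, 4.3, 1.7]
width: 0.0212
```

>>> arm_command(motion=[[[-0.05,0.11,0],0],[[-0.1,0.22,0],0],[[-0.15,0.32,0],0],[[-0.2,0.43,0],0],[[-0.26,0.53,0],0],[[-0.32,0.63,0],0],[[-0.38,0.74,0],0],[[-0.44,0.84,0],0],[[-0.51,0.94,0],0],[[-0.57,1.03,0],0]])

```text
t: 13.3
eef_pos: [0.5594, 0.1184, 0.2323]
tool_rot: [0.0, 0.707, 0.707, 0.0]
ft_force: [-2.8, 4.9, 2.8]
width: 0.0215
```

>>> arm_command(motion=[[[-0.07,0.1,0],0],[[-0.14,0.19,0],0],[[-0.21,0.28,0],0],[[-0.29,0.38,0],0],[[-0.36,0.47,0],0],[[-0.44,0.55,0],0],[[-0.52,0.64,0],0],[[-0.61,0.73,0],0],[[-0.69,0.81,0],0],[[-0.77,0.89,0],0]])

```text
t: 14.3
eef_pos: [0.5684, 0.1107, 0.2323]
tool_rot: [0.0, 0.707, 0.707, 0.0]
ft_force: [-1.3, 4.7, 0.7]
width: 0.0212
```

>>> arm_command(motion=[[[-0.09,0.08,0],0],[[-0.18,0.16,0],0],[[-0.27,0.23,0],0],[[-0.36,0.31,0],0],[[-0.45,0.38,0],0],[[-0.55,0.45,0],0],[[-0.64,0.52,0],0],[[-0.74,0.58,0],0],[[-0.84,0.65,0],0],[[-0.94,0.71,0],0]])

```text
t: 15.3
eef_pos: [0.5756, 0.1013, 0.2323]
tool_rot: [0.0, 0.707, 0.707, 0.001]
ft_force: [-0.2, 4.6, 0.8]
width: 0.0217
```

>>> arm_command(motion=[[[-0.1,0.06,0],0],[[-0.21,0.12,0],0],[[-0.31,0.17,0],0],[[-0.42,0.23,0],0],[[-0.52,0.28,0],0],[[-0.63,0.33,0],0],[[-0.74,0.37,0],0],[[-0.85,0.42,0],0],[[-0.96,0.46,0],0],[[-1.07,0.5,0],0]])

```text
t: 16.3
eef_pos: [0.5807, 0.0905, 0.2323]
tool_rot: [0.0, 0.707, 0.707, 0.001]
ft_force: [0.1, 5.2, 0.1]
width: 0.0216
```

>>> arm_command(motion=[[[-0.11,0.04,0],0],[[-0.23,0.07,0],0],[[-0.34,0.1,0],0],[[-0.45,0.14,0],0],[[-0.57,0.16,0],0],[[-0.68,0.19,0],0],[[-0.8,0.21,0],0],[[-0.92,0.23,0],0],[[-1.03,0.25,0],0],[[-1.15,0.27,0],0]])

```text
t: 17.3
eef_pos: [0.5834, 0.0789, 0.2323]
tool_rot: [0.0, 0.707, 0.707, 0.001]
ft_force: [1.8, 4.9, -0.9]
width: 0.0218
```

>>> arm_command(motion=[[[-0.12,0.01,0],0],[[-0.24,0.02,0],0],[[-0.35,0.03,0],0],[[-0.47,0.04,0],0],[[-0.59,0.04,0],0],[[-0.71,0.04,0],0],[[-0.83,0.04,0],0],[[-0.94,0.04,0],0],[[-1.06,0.03,0],0],[[-1.18,0.02,0],0]])

```text
t: 18.3
eef_pos: [0.5836, 0.067, 0.2323]
tool_rot: [0.001, 0.707, 0.707, 0.001]
ft_force: [3.1, 5.2, -1.1]
width: 0.0217
```

>>> arm_command(motion=[[[-0.12,-0.01,0],0],[[-0.24,-0.03,0],0],[[-0.35,-0.04,0],0],[[-0.47,-0.06,0],0],[[-0.59,-0.08,0],0],[[-0.7,-0.11,0],0],[[-0.82,-0.13,0],0],[[-0.93,-0.16,0],0],[[-1.05,-0.19,0],0],[[-1.16,-0.23,0],0]])

```text
t: 19.3
eef_pos: [0.5826, 0.0602, 0.2324]
tool_rot: [-0.001, 0.707, 0.707, 0.005]
ft_force: [9.7, 30.2, -8.3]
width: 0.0218
```

Stop reached: the force rose to 30 N and the motion stalled at about −372°, after 265° (0.74 turn) of closing, which lies in the expected range. I'll unload the push, take a wrist look for slip, and work out the backing moves.

>>> arm_command(motion=[[[0.1,0.02,0],0],[[0.2,0.05,0],0],[[0.3,0.08,0],0],[[0.4,0.1,0],0],[[0.48,0.12,0],0],[[0.48,0.12,0],0],[[0.48,0.12,0],0],[[0.48,0.12,0],0],[[0.48,0.12,0],0],[[0.48,0.12,0],0]])

```text
t: 20.3
eef_pos: [0.5828, 0.0611, 0.2324]
tool_rot: [0.0, 0.707, 0.707, 0.001]
ft_force: [4.2, 8.0, -3.3]
width: 0.0217
```

```bash
python3 - <<'E'
from h import *
s=readout.read_state();a=save("wrist","e");save("side","e_side")
for n,z in dict(wheel_hub=.187,handle_grip=.231,crank_handle=.195).items():
    for r in spot_point("wrist",n)[:1]:
        o,d=wray(r["pixel"],s);print(n,r["score"],r["pixel"],o+d*(z-o[2])/d[2])
print(s["t"],s["eef_pos"],s["tool_rot"],s["ft_force"],s["torque"],s["width"])
# fit circle to free-motion measured points
P=np.array([[.4723,.059],[.4876,.1123],[.495,.1185],[.5034,.1233],[.5125,.1266],[.5256,.1285],[.5375,.1275],[.5489,.1241],[.5594,.1184],[.5684,.1107],[.5756,.1013],[.5807,.0905],[.5834,.0789],[.5836,.067]])
x=np.linalg.lstsq(np.c_[2*P,np.ones(len(P))],(P**2).sum(1),rcond=None)[0]
c=x[:2];print("centre",c,"r",np.sqrt(x[2]+c@c))
for q in ([.5103,.0181],[.5826,.0602],s["eef_pos"][:2]): print(np.degrees(np.arctan2(q[1]-c[1],q[0]-c[0])))
E
python3 g.py -372 -312 -252 -192 -132 -72 -12; python3 g.py 288 343
```

```text
wheel_hub 0.86 [226.5, 185.1] [0.52603159 0.07300703 0.187     ]
handle_grip 0.87 [278.1, 275.0] [0.58366014 0.06030661 0.231     ]
crank_handle 0.87 [247.4, 273.7] [0.58306606 0.06191779 0.195     ]
20.3 [0.58277846 0.06107562 0.23237167] [2.18863576e-04 7.07131823e-01 7.07080595e-01 1.25311531e-03] [ 4.18808696  7.9832682  -3.28634973] [ 1.42905333 -0.65841472 -0.01699717] 0.021712727525850822
centre [0.52724785 0.07197159] r 0.05653775950029862
-107.4634240013847
-12.006068814373023
-11.101286888607524
-372.0 -312.0 [[[0.58, 0.09, 0], 0], [[1.17, 0.12, 0], 0], [[1.77, 0.09, 0], 0], [[2.35, 0.0, 0], 0], [[2.92, -0.15, 0], 0], [[3.47, -0.37, 0], 0], [[4.0, -0.63, 0], 0], [[4.5, -0.96, 0], 0], [[4.96, -1.33, 0], 0], [[5.37, -1.75, 0], 0]]
-312.0 -252.0 [[[0.37, -0.46, 0], 0], [[0.69, -0.96, 0], 0], [[0.96, -1.48, 0], 0], [[1.17, -2.03, 0], 0], [[1.33, -2.61, 0], 0], [[1.42, -3.19, 0], 0], [[1.45, -3.78, 0], 0], [[1.42, -4.37, 0], 0], [[1.33, -4.96, 0], 0], [[1.17, -5.53, 0], 0]]
-252.0 -192.0 [[[-0.21, -0.55, 0], 0], [[-0.48, -1.08, 0], 0], [[-0.8, -1.58, 0], 0], [[-1.17, -2.03, 0], 
[... 400 characters left out ...]
-72.0 [[[-0.37, 0.46, 0], 0], [[-0.69, 0.96, 0], 0], [[-0.96, 1.48, 0], 0], [[-1.17, 2.03, 0], 0], [[-1.33, 2.61, 0], 0], [[-1.42, 3.19, 0], 0], [[-1.45, 3.78, 0], 0], [[-1.42, 4.37, 0], 0], [[-1.33, 4.96, 0], 0], [[-1.17, 5.53, 0], 0]]
-72.0 -12.0 [[[0.21, 0.55, 0], 0], [[0.48, 1.08, 0], 0], [[0.8, 1.58, 0], 0], [[1.17, 2.03, 0], 0], [[1.59, 2.45, 0], 0], [[2.05, 2.82, 0], 0], [[2.55, 3.15, 0], 0], [[3.08, 3.42, 0], 0], [[3.63, 3.63, 0], 0], [[4.2, 3.78, 0], 0]]
288.0 343.0 [[[0.19, 0.51, 0], 0], [[0.43, 0.99, 0], 0], [[0.72, 1.45, 0], 0], [[1.05, 1.89, 0], 0], [[1.41, 2.28, 0], 0], [[1.82, 2.64, 0], 0], [[2.26, 2.97, 0], 0], [[2.72, 3.24, 0], 0], [[3.21, 3.47, 0], 0], [[3.72, 3.66, 0], 0]]
```

View pics/e.png

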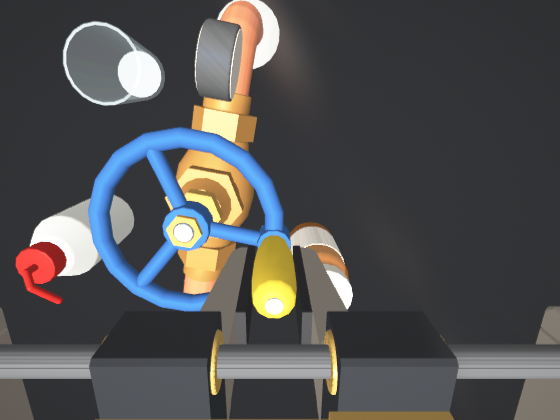

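The wrist view has the handle still gripped (col 274, row 278) and the wheel at the stop, with all neighbours in place. Unloaded reference at the stop: eef at about (0.5828, 0.061), −11° about the fitted centre. Now I back off counter-clockwise, first turn.

>>> arm_command(motion=[[[0.58,0.09,0],0],[[1.17,0.12,0],0],[[1.77,0.09,0],0],[[2.35,0.0,0],0],[[2.92,-0.15,0],0],[[3.47,-0.37,0],0],[[4.0,-0.63,0],0],[[4.5,-0.96,0],0],[[4.96,-1.33,0],0],[[5.37,-1.75,0],0]])

```text
t: 21.55
eef_pos: [0.5656, 0.1134, 0.2324]
tool_rot: [0.002, 0.707, 0.707, 0.001]
ft_force: [6.0, -0.7, -4.0]
width: 0.0212
```

>>> arm_command(motion=[[[0.37,-0.46,0],0],[[0.69,-0.96,0],0],[[0.96,-1.48,0],0],[[1.17,-2.03,0],0],[[1.33,-2.61,0],0],[[1.42,-3.19,0],0],[[1.45,-3.78,0],0],[[1.42,-4.37,0],0],[[1.33,-4.96,0],0],[[1.17,-5.53,0],0]])

```text
t: 22.55
eef_pos: [0.5096, 0.1256, 0.2324]
tool_rot: [0.001, 0.707, 0.707, 0.001]
ft_force: [3.5, 2.4, -2.8]
width: 0.0217
```

>>> arm_command(motion=[[[-0.21,-0.55,0],0],[[-0.48,-1.08,0],0],[[-0.8,-1.58,0],0],[[-1.17,-2.03,0],0],[[-1.59,-2.45,0],0],[[-2.05,-2.82,0],0],[[-2.55,-3.15,0],0],[[-3.08,-3.42,0],0],[[-3.63,-3.63,0],0],[[-4.2,-3.78,0],0]])

```text
t: 23.55
eef_pos: [0.4719, 0.0835, 0.2324]
tool_rot: [0.001, 0.707, 0.707, 0.001]
ft_force: [8.1, 2.8, -7.1]
width: 0.0212
```

>>> arm_command(motion=[[[-0.58,-0.09,0],0],[[-1.17,-0.12,0],0],[[-1.77,-0.09,0],0],[[-2.35,0.0,0],0],[[-2.92,0.15,0],0],[[-3.47,0.37,0],0],[[-4.0,0.63,0],0],[[-4.5,0.96,0],0],[[-4.96,1.33,0],0],[[-5.37,1.75,0],0]])

```text
t: 24.55
eef_pos: [0.4884, 0.0308, 0.2323]
tool_rot: [-0.001, 0.707, 0.707, 0.001]
ft_force: [2.3, 9.2, -1.0]
width: 0.0215
```

>>> arm_command(motion=[[[-0.37,0.46,0],0],[[-0.69,0.96,0],0],[[-0.96,1.48,0],0],[[-1.17,2.03,0],0],[[-1.33,2.61,0],0],[[-1.42,3.19,0],0],[[-1.45,3.78,0],0],[[-1.42,4.37,0],0],[[-1.33,4.96,0],0],[[-1.17,5.53,0],0]])

```text
t: 25.55
eef_pos: [0.5434, 0.0178, 0.2323]
tool_rot: [-0.0, 0.707, 0.707, -0.001]
ft_force: [-4.3, -1.5, 4.1]
width: 0.0215
```

>>> arm_command(motion=[[[0.21,0.55,0],0],[[0.48,1.08,0],0],[[0.8,1.58,0],0],[[1.17,2.03,0],0],[[1.59,2.45,0],0],[[2.05,2.82,0],0],[[2.55,3.15,0],0],[[3.08,3.42,0],0],[[3.63,3.63,0],0],[[4.2,3.78,0],0]])

```text
t: 26.55
eef_pos: [0.5827, 0.0603, 0.2323]
tool_rot: [0.001, 0.707, 0.707, 0.0]
ft_force: [-0.5, -4.9, 1.7]
width: 0.0216
```

Good first turn: back at (0.5827, 0.0603), with forces of 5–9 N. Second turn now, stopping short at 343° nominal.

>>> arm_command(motion=[[[0.58,0.09,0],0],[[1.17,0.12,0],0],[[1.77,0.09,0],0],[[2.35,0.0,0],0],[[2.92,-0.15,0],0],[[3.47,-0.37,0],0],[[4.0,-0.63,0],0],[[4.5,-0.96,0],0],[[4.96,-1.33,0],0],[[5.37,-1.75,0],0]])

```text
t: 27.55
eef_pos: [0.5645, 0.1146, 0.2324]
tool_rot: [0.0, 0.707, 0.707, 0.001]
ft_force: [3.4, -3.2, -0.7]
width: 0.0217
```

>>> arm_command(motion=[[[0.37,-0.46,0],0],[[0.69,-0.96,0],0],[[0.96,-1.48,0],0],[[1.17,-2.03,0],0],[[1.33,-2.61,0],0],[[1.42,-3.19,0],0],[[1.45,-3.78,0],0],[[1.42,-4.37,0],0],[[1.33,-4.96,0],0],[[1.17,-5.53,0],0]])

```text
t: 28.55
eef_pos: [0.5087, 0.1255, 0.2323]
tool_rot: [0.0, 0.707, 0.707, 0.0]
ft_force: [6.3, -3.1, -2.3]
width: 0.0221
```

>>> arm_command(motion=[[[-0.21,-0.55,0],0],[[-0.48,-1.08,0],0],[[-0.8,-1.58,0],0],[[-1.17,-2.03,0],0],[[-1.59,-2.45,0],0],[[-2.05,-2.82,0],0],[[-2.55,-3.15,0],0],[[-3.08,-3.42,0],0],[[-3.63,-3.63,0],0],[[-4.2,-3.78,0],0]])

```text
t: 29.55
eef_pos: [0.472, 0.0842, 0.2324]
tool_rot: [0.0, 0.707, 0.707, 0.001]
ft_force: [9.6, 2.7, -7.2]
width: 0.0222
```

>>> arm_command(motion=[[[-0.58,-0.09,0],0],[[-1.17,-0.12,0],0],[[-1.77,-0.09,0],0],[[-2.35,0.0,0],0],[[-2.92,0.15,0],0],[[-3.47,0.37,0],0],[[-4.0,0.63,0],0],[[-4.5,0.96,0],0],[[-4.96,1.33,0],0],[[-5.37,1.75,0],0]])

```text
t: 30.55
eef_pos: [0.4877, 0.0315, 0.2323]
tool_rot: [-0.002, 0.707, 0.707, 0.001]
ft_force: [0.4, 6.3, 1.7]
width: 0.0214
```

>>> arm_command(motion=[[[-0.37,0.46,0],0],[[-0.69,0.96,0],0],[[-0.96,1.48,0],0],[[-1.17,2.03,0],0],[[-1.33,2.61,0],0],[[-1.42,3.19,0],0],[[-1.45,3.78,0],0],[[-1.42,4.37,0],0],[[-1.33,4.96,0],0],[[-1.17,5.53,0],0]])

```text
t: 31.55
eef_pos: [0.5421, 0.0176, 0.2323]
tool_rot: [-0.001, 0.707, 0.707, -0.002]
ft_force: [-4.0, -6.7, 4.7]
width: 0.0218
```

>>> arm_command(motion=[[[0.19,0.51,0],0],[[0.43,0.99,0],0],[[0.72,1.45,0],0],[[1.05,1.89,0],0],[[1.41,2.28,0],0],[[1.82,2.64,0],0],[[2.26,2.97,0],0],[[2.72,3.24,0],0],[[3.21,3.47,0],0],[[3.72,3.66,0],0]])

```text
t: 32.55
eef_pos: [0.5809, 0.0545, 0.2324]
tool_rot: [0.001, 0.707, 0.707, -0.0]
ft_force: [5.7, -6.6, -1.2]
width: 0.0215
```

```bash
python3 - <<'E'
from h import *
s=readout.read_state();a=save("wrist","f")
for n,z in dict(wheel_hub=.187,handle_grip=.231,crank_handle=.195).items():
    for r in spot_point("wrist",n)[:1]:
        o,d=wray(r["pixel"],s);print(n,r["score"],r["pixel"],o+d*(z-o[2])/d[2])
s=readout.read_state();e=s["eef_pos"]
print(s["t"],e,s["tool_rot"],s["ft_force"],s["width"],np.degrees(np.arctan2(e[1]-.07197,e[0]-.52725)))
E
```

```text
wheel_hub 0.62 [216.0, 191.3] [0.52862302 0.07339763 0.187     ]
handle_grip 0.9 [278.5, 274.0] [0.58125662 0.05348244 0.231     ]
crank_handle 0.66 [248.5, 273.5] [0.5810221  0.05445539 0.195     ]
32.75 [0.58112295 0.05521851 0.23238839] [7.54167048e-04 7.07111743e-01 7.07101321e-01 3.68536419e-04] [ 7.34098283 -3.86284829 -1.90357403] 0.02155855649396695 -17.272788512138423
```

>>> arm_command(motion=[[[0.1,0.03,0],0],[[0.2,0.06,0],0],[[0.3,0.08,0],0],[[0.4,0.1,0],0],[[0.5,0.13,0],0],[[0.58,0.15,0],0],[[0.62,0.16,0],0],[[0.62,0.16,0],0],[[0.62,0.16,0],0],[[0.62,0.16,0],0]])

```text
t: 33.75
eef_pos: [0.5826, 0.0609, 0.2324]
tool_rot: [0.001, 0.707, 0.707, 0.0]
ft_force: [7.4, -5.7, -2.1]
width: 0.0215
```

```bash
python3 - <<'E'
from h import *
s=readout.read_state();a=save("wrist","g");b=save("side","g_side")
for n,z in dict(wheel_hub=.187,handle_grip=.231,crank_handle=.195).items():
    for r in spot_point("wrist",n)[:1]:
        o,d=wray(r["pixel"],s);print(n,r["score"],r["pixel"],o+d*(z-o[2])/d[2])
# wheel rotation difference against the stop picture, from fixed side camera
e0=cv2.imread("pics/e.png")[:,:,::-1];
cv2.imwrite("pics/eg.png",cv2.resize(np.hstack([e0,a])[:,:,::-1],(800,300)))
for n in("wash_bottle","reagent_bottle","beaker"):
    for r in spot_point("side",n)[:1]: print(n,r["pixel"])
s=readout.read_state();e=s["eef_pos"]
print(s["t"],e,s["tool_rot"],s["ft_force"],s["width"],np.abs(s["joint_velocities"]).max(),np.degrees(np.arctan2(e[1]-.07197,e[0]-.52725)))
E
```

```text
wheel_hub 0.6 [226.9, 187.7] [0.5274204  0.07247458 0.187     ]
handle_grip 0.68 [276.7, 274.7] [0.58327829 0.06099615 0.231     ]
crank_handle 0.58 [250.4, 274.0] [0.5830067  0.05962422 0.195     ]
wash_bottle [275.8, 384.4]
reagent_bottle [238.1, 264.2]
beaker [342.3, 336.8]
34.15 [0.5825512  0.06097336 0.23237192] [8.87729809e-04 7.07105744e-01 7.07107259e-01 4.20890450e-05] [ 6.83071062 -5.48862957 -2.79563322] 0.021647112645508754 0.0025842252389699093 -11.2465596562498
```

View pics/eg.png

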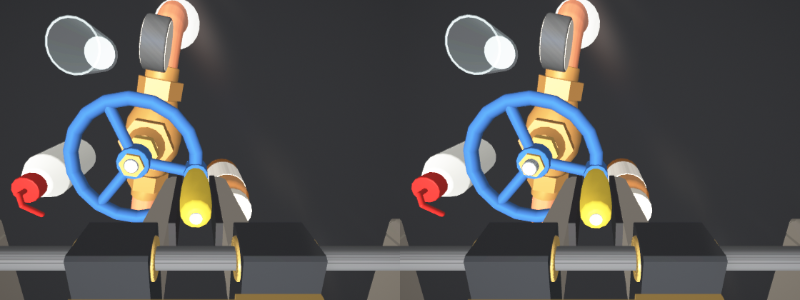

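Left is the stop picture, right is now. Wheel and spokes coincide (hub about col 134 and 532−400, row 162), the stem end is visibly higher, and the neighbours are unmoved. The finger give under the reversed load suggests we are about 0.5° short, so I'll add a 0.5 mm nudge and then settle.

>>> arm_command(motion=[[[0.03,0.01,0],0],[[0.05,0.03,0],0],[[0.05,0.03,0],0],[[0.05,0.03,0],0],[[0.05,0.03,0],0],[[0.05,0.03,0],0],[[0.05,0.03,0],0],[[0.05,0.03,0],0],[[0.05,0.03,0],0],[[0.05,0.03,0],0]])

```text
t: 35.15
eef_pos: [0.5827, 0.0614, 0.2324]
tool_rot: [0.001, 0.707, 0.707, -0.0]
ft_force: [7.0, -5.8, -1.5]
width: 0.0218
```

```bash
python3 - <<'E'
from h import *
s=readout.read_state();e=s["eef_pos"]
print(s["t"],e,s["ft_force"],s["width"],np.abs(s["joint_velocities"]).max(),np.degrees(np.arctan2(e[1]-.07197,e[0]-.52725)))
env.sign_off()
E
```

```text
35.15 [0.58268922 0.06143104 0.23236708] [ 7.04389195 -5.7521709  -1.51250016] 0.021839638181164658 0.0018228178510526743 -10.76346208886147
the job is handed in; nothing more can be done
```

I turned the wheel clockwise about 265° (0.74 turn) until it met the stop, where the push rose to about 30 N. I then backed it off two full turns counter-clockwise and handed the job in at 35.2 s with the handle still gripped.

- **Position:** the gripper ended at −10.8° about the stem. At the stop it read −11.1° to −12.0°, depending on load, so the setting should be within about a degree of two turns. Handle slip in the fingers measured under about 1 mm.
- **Wheel check:** the wheel and spokes line up with the picture taken at the stop, and the stem end stands visibly higher. I took no picture after the last 0.5 mm nudge.
- **Grip:** the fingers are 21.8 mm apart on the handle with a 30 N grip setting, and the arm is still. A force of about 9 N remains at the wrist.
- **Bottles and beaker:** they look unmoved. The network's points in the side view shifted by at most about 4 pixels, which I take as network noise.
- **Disagreement:** the handle point from the first scene picture was clearly wrong, so I used the close wrist view instead, which matched the given 56.5 mm radius.

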